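# Fit the last push rivet of an instrument-case latch plate

## Robot

A 6-joint arm with a two-finger parallel gripper is mounted at the origin on the work surface. World frame = base frame: x ahead of the robot, y to its left, z up, the work surface at z = 0. Lengths are in m, angles in rad, forces in N, time in s.
With the tool pointing down it reaches from about 0.4 to 0.825 m from the base axis. Payload 7 kg.
Tool frame: the origin (TCP) lies at the centre of the arm's flange, where the gripper is bolted on; the fingertips stand 178 mm ahead of it and the grasp point (between the pads) lies arm.tcp_to_grasp ahead of it (arm.tcp_to_grasp is the distance from the TCP to the grasp point, in m); z points along the fingers, y is the direction in which the jaws open and shut (so a half turn about z gives the same grasp; the last joint's range is limited). The gripper opens to 88 mm and grips with 3 to 60 N. Pads are 19 mm wide; open, the fingers measure 130 mm over their backs; the gripper's body (78 mm by 193 mm) begins 47 mm behind the grasp point.
Start: joints at [-0.942, 0.359, 0.012, 0, -1.224, -0.288], TCP at [0.226, -0.636, 0.405] pointing down, gripper open.
Joint ranges: [-3.07, 3.07], [-1.43, 2.12], [-1.02, 1.25], [-3.03, 1.67], [-3.05, -0], [-3.03, 3.03]. Speed limits (rad/s): [2.39, 2.39, 3.01, 3.14, 3.14, 3.14].

## Interface

Orientations are given as [roll, pitch, yaw] about the fixed x, y, z axes, in that order (R = Rz(yaw) Ry(pitch) Rx(roll)).
In Python, from station import arm gives the robot as it stands.
- The arm moves only by the tool move_arm, never from a script. Its argument "deltas" is a list of rows, each a list of 6 numbers: the shift along the world's x, y, z in mm, then the turn, a rotation vector about the world's x, y, z in degrees. In form: [[tx, ty, tz, ax, ay, az], ...]. A call has exactly 5 rows; each row shifts and turns the commanded pose from where the row before left it; what a row does not reach is not made up. A row lasts 1/12 s, in which the tool goes at most 41.7 mm and 7.16 degrees, less where a joint would pass 70% of its speed; a pose out of reach is approached as far as the arm can. A call with a gripper value outside its range is refused whole. "claw" is the closure in counts, from 0 (fully open) to 255 (shut), set as the call begins (left out, the last holds). The fingers move at their own pace and stop on an object; "squeeze" is the grip in N (left out, the last holds). Time passes only in rows, so rows that do not move let the fingers close, or fill a call up. It gives the time, the measured TCP pose, the force and the opening at its end, in the units of the state.
- arm.get_state(): the state, without advancing time (a new reading comes with each control period).
- arm.grab_frame(name): name is "scene" or "top"; returns the picture (384x512x3 uint8, red, green, blue); there is no depth.
- arm.calibration(name): a dict with "intrinsics" (3x3 intrinsics, pixels), "T" (4x4, takes a point from camera to world coordinates). Camera axes: x right, y up, looking along -z (the intrinsics and any distortion apply to the point x, -y, -z); pixel columns grow to the right and rows downward; lengths in m; the calibration is good to about 2 mm. A picture is of the moment at which its call begins. calibration takes no time and is no camera call.
- arm.job_done(): hands the job in, once; it reports no verdict.
Trained networks look in the newest picture that a camera, given by its name, has taken for a name from the list of things; names that differ only in an ending like _2 or _b are one class to them, and where a whole thing is asked for, a point or a joint stands for the part that bears it (a point fixed in the world has none). Each returns a list of dicts, best first, with "score" (0 to 1); they miss things now and then, are a little off and sometimes report something else, mostly with a low value. They report only what shows in the picture. A call takes as long as a camera call.
- arm.spot_in(thing, camera): "xy" ([column, row] in pixels, amid what is visible of it).
- arm.masks_of(thing, camera): "pixels" (384x512 bool, what is visible of it) and "xy" ([column, row] in pixels, amid what is visible of it).
- arm.spot_point(thing, camera): "xy" ([column, row] in pixels: a listed point, or the origin of a listed thing).
The state is a dict: "t": time; "q": joint angles; "qd": joint speeds; "joint_efforts": joint torques, N m; "eef_pos": TCP position; "ee_rot": TCP orientation; "force": force on the tool from outside, world axes, zero at the start; "moment": the same for the moment, N m; "width": finger opening in m.
Only numpy, scipy, OpenCV 4.12 (cv2) and the standard library are available. Lean on these libraries where they do the work, as an engineer would, in place of code of your own. Each camera call takes 0.05 s, during which the arm holds its last target. There are 200 camera calls.

## Task

Take the white push rivet with the red centre pin from the blue-tubed hardware rack and seat it fully in the empty aluminium collar of the latch plate on the black case panel, its pin still standing up. Then press the red pin down flush with the rivet's head to spread it, gently: the panel lies on soft foam and cracks above about 22 N of push. Let go and leave everything else as it stands.

Things in the scene. Friction and masses are not known exactly. Their poses are not given: they have to be found in the camera images.
- rivet: white nylon push rivet standing upright in one of the rack's three tubes (which one varies). Origin on its axis at the head's underside; z up. Head 24 mm diameter, 6 mm thick, above the origin, overhanging tube or collar by 2.5 mm all round: grip it by its rim. Barrel 9 mm diameter, 12 mm down from the origin, its lowest 1.5 mm tapering to 6.8 mm. About 16 g.
- pin (a joint): red centre pin of the white rivet, a cap of 12 mm diameter standing proud of the head's top: travel in m, 0 = fully up (7 mm proud, 13 mm above the head's underside), 0.007 = flush with the head's top. It starts within 1 mm of fully up. Stiff by friction: it gives at about 10 N of push and stays where it is left; below about 8 N it hardly moves.
- hole (a point): centre of the mouth of the empty aluminium collar on the panel, z up: collar 19 mm outer diameter, bore 10.4 mm diameter, 14 mm deep and standing 14 mm above the panel; about 50 mm above the table. The seated rivet has its origin here. No resistance in the bore.
- panel: black case panel 125 x 195 x 6 mm in a plywood cradle; origin amid its underside, 30 mm above the table, x along the short side, z up. Empty collar at +55 mm y; a fitted rivet (head top 26 mm up from the origin, pin flush) at -55 mm y; brass keeper 30 x 50 mm, 18 mm up, between. Lies on springy foam: sinks about 3.5 mm at 10 N (9 mm at most), springs back when let go; cracks above 22 N.
- rack: fixed wooden rack 60 x 170 x 20 mm for small hardware, origin under its centre, long side along y. Three blue tubes (19 mm outer, 11.6 mm bore) stand 14 mm above it, 55 mm apart along y (at -55, 0, +55 mm); their tops are 34 mm above the table. There is nothing beside them along x.
- black_rivet: a black rivet of the same size, in another tube of the rack; leave it alone
- thumb_screw: a brass thumb screw with a head 22 mm in diameter and 8 mm thick, in another tube of the rack; leave it alone
- ferrule: steel ring 32 mm diameter, 22 mm high, standing on the table near the robot; leave it alone
- mouthpiece: black mouthpiece 27 mm diameter, 85 mm high, standing on the table; leave it alone
- glue: amber glue bottle 40 mm diameter, 90 mm high; leave it alone
- cork_cup: blue ceramic cup 70 mm diameter, 60 mm high; leave it alone
- screwdriver: screwdriver with a red handle, lying to the left; leave it alone
- mallet: small mallet with a wooden handle, lying to the right; leave it alone

How it is judged:
By the outcome, as a careful person would: the job done as asked, in the order asked, and still so for the second after the job is handed in, with the robot touching nothing.
It also fails if it takes over 51 s, if anything falls off the work surface, if the arm or the gripper's body presses on something with over 40 N, if the wrist force passes 120 N, or if a joint passes its speed limit or range.

## Working session

There is one attempt and no reset: what is moved stays moved. The work goes in short steps, Python scripts to look and compute and a tool call to move; the robot and the scene stay as the last step left them, time stands still between calls to the robot, and variables do not carry over. Pictures are saved under pics/ and viewed, about 8 in all and at most 12, crops included, and the job is handed in when it is done.

Besides the shell and the picture viewer there is one more tool, called after ">>>" by a JSON object that holds its "method" and its "body". move_arm: Moves the arm, as the interface text tells. Its arguments: {"type":"object","properties":{"deltas":{"type":"array","items":{"type":"array","items":{"type":"number"}}},"claw":{"type":"number"},"squeeze":{"type":"number"}},"required":["deltas"]}

```bash
mkdir -p pics
cat > h.py <<'E'
from station import arm
import numpy as np, cv2
def ray(px,cam):
    c=arm.calibration(cam);K=np.array(c["intrinsics"]);T=np.array(c["T"])
    d=np.linalg.inv(K)@[px[0],px[1],1]; d=np.array([d[0],-d[1],-d[2]])
    return T[:3,3],T[:3,:3]@d
def at_z(px,cam,z):
    o,d=ray(px,cam); return o+d*(z-o[2])/d[2]
def proj(p,cam):
    c=arm.calibration(cam);K=np.array(c["intrinsics"]);T=np.array(c["T"])
    q=np.linalg.inv(T)@[*p,1]; q=K@[q[0],-q[1],-q[2]]; return q[:2]/q[2]
def tri(pa,pb,a="scene",b="top"):
    o1,d1=ray(pa,a);o2,d2=ray(pb,b)
    A=np.stack([d1,-d2],1);s=np.linalg.lstsq(A,o2-o1,rcond=None)[0]
    p,q=o1+d1*s[0],o2+d2*s[1]; return (p+q)/2,np.linalg.norm(p-q)
def save(name,cam,crop=None,s=1):
    im=arm.grab_frame(cam)[:,:,::-1]
    if crop: x0,y0,x1,y1=crop; im=im[y0:y1,x0:x1]
    im=cv2.resize(np.ascontiguousarray(im),None,fx=s,fy=s,interpolation=cv2.INTER_CUBIC); cv2.imwrite("pics/"+name,im)
E
python3 - <<'E'
from h import *
ims=[]
for c in("scene","top"):
    ims.append(arm.grab_frame(c)[:,:,::-1])
    for n in("rivet","pin","hole","panel","rack","black_rivet","thumb_screw"):
        f=arm.spot_point if n in("hole","panel","rack","rivet") else arm.spot_in
        print(c,n,[(np.round(r["xy"],1),round(r["score"],2)) for r in f(n,c)[:2]])
    k=arm.calibration(c); print(np.round(k["intrinsics"],1).tolist(),np.round(k["T"],3).tolist())
cv2.imwrite("pics/a.png",np.ascontiguousarray(np.vstack(ims)[:, :]) )
print(arm.tcp_to_grasp,arm.get_state())
E
python3 -c "
import cv2;i=cv2.imread('pics/a.png');import numpy as np
cv2.imwrite('pics/b.png',cv2.resize(np.hstack([i[:384],i[384:]]),(800,300),interpolation=cv2.INTER_AREA))
cv2.imwrite('pics/top.png',cv2.resize(i[384:],(800,600),interpolation=cv2.INTER_CUBIC))"
```

```text
scene rivet [(array([329.5, 217. ]), 0.52)]
scene pin []
scene hole [(array([241.6, 150.9]), 0.58)]
scene panel [(array([220.3, 153.2]), 0.93)]
scene rack [(array([348.4, 236.1]), 0.96)]
scene black_rivet []
scene thumb_screw []
[[395.4, 0.0, 255.1], [0.0, 395.4, 194.4], [0.0, 0.0, 1.0]] [[-0.591, -0.674, 0.443, 1.021], [0.807, -0.495, 0.323, 0.337], [0.001, 0.548, 0.836, 0.927], [0.0, 0.0, 0.0, 1.0]]
top rivet [(array([188.2, 204. ]), 0.38)]
top pin []
top hole [(array([292.3, 212.2]), 0.74)]
top panel [(array([310.6, 206. ]), 0.75)]
top rack [(array([174.4, 201.3]), 0.59)]
top black_rivet []
top thumb_screw [(array([169.3, 208.6]), 0.5)]
[[470.5, 0.0, 257.7], [0.0, 470.5, 187.1], [0.0, 0.0, 1.0]] [[0.016, 0.999, -0.051, 0.466], [-1.0, 0.016, -0.001, -0.017], [-0.0, 0.051, 0.999, 1.458], [0.0, 0.0, 0.0, 1.0]]
0.1593 {'t': 0.8, 'q': array([-9.41906845e-01,  3.58545282e-01,  1.19205953e-02, -3.08924354e-05,
       -1.22413577e+00, -2.88090986e-01]), 'qd': array([-0.00225269,  0.00014996, -0.00199107,  0.00032437, -0.00088469,
        0.00102495]), 'joint_efforts': array([-8.08624845e-04, -5.82279253e+01,  2.93284500e+01,  7.00205371e+00,
        1.25088092e-02, -4.32644811e-05]), 'eef_pos': array([ 0.22557862, -0.63615344,  0.40470006]), 'ee_rot': array([-3.14156651e+00,  3.80500035e-05, -2.80080465e+00]), 'force': array([0.27216565, 0.03938978, 0.20606553]), 'moment': array([-0.00548194, -0.01631251, -0.02756616]), 'width': 0.08768103107505157}
```

View pics/b.png

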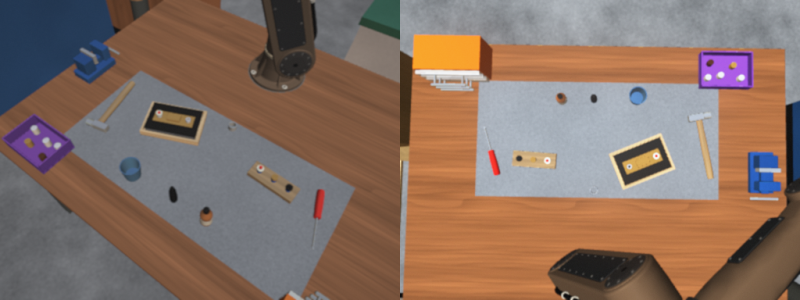

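View pics/top.png

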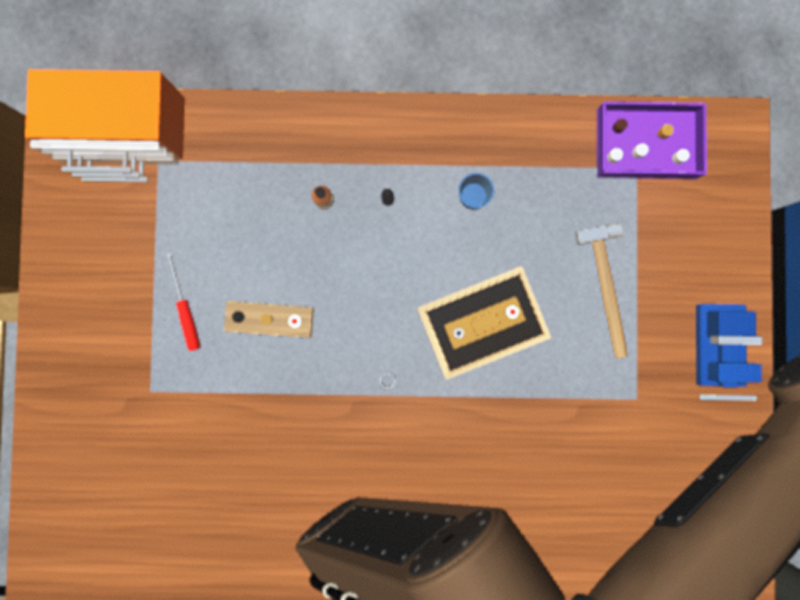

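Top view (800x600): the white rivet with the red pin is at (294,321) in the robot-side (right) tube, the black rivet at (238,317), and the thumb screw between them. The empty collar is at (459,333) and the fitted rivet at (512,312). Next I refine these with zoomed crops.

Run:
```python
from h import *
T=arm.grab_frame("top")[:,:,::-1];S=arm.grab_frame("scene")[:,:,::-1]
def c(im,x,y,w=100,h=75): return cv2.resize(np.ascontiguousarray(im[y:y+h,x:x+w]),(400,300),interpolation=cv2.INTER_CUBIC)
cv2.imwrite("pics/c.png",np.vstack([np.hstack([c(T,140,170),c(T,265,170)]),np.hstack([c(S,300,190),c(S,175,120)])]))
for n,px,ps,z in(("rivet",(188.2,204.7),(329.5,217),.036),("hole",(292.8,212.6),(241.6,150.9),.05)):
    print(n,at_z(px,"top",z),at_z(ps,"scene",z),tri(ps,px))
for n,cam in (("rivet","top"),("rivet","scene"),("panel","top"),("black_rivet","scene")):
    print(n,cam,[(np.round(r["xy"],1),round(r["score"],2),r["pixels"].sum()) for r in arm.masks_of(n,cam)[:2]])
```

```text
rivet [0.4824475  0.19414999 0.036     ] [0.49061877 0.18937519 0.036     ] (array([0.48432871, 0.19162502, 0.02896061]), np.float64(0.00793138540852115))
hole [ 0.46361413 -0.12092428  0.05      ] [ 0.45853924 -0.12178142  0.05      ] (array([ 0.46299262, -0.11956996,  0.05602668]), np.float64(0.0022093318155495642))
rivet top [(array([188.6, 207.5]), 0.42, np.int64(52)), (array([386.1, 178.5]), 0.41, np.int64(914))]
rivet scene [(array([330.8, 214.3]), 0.57, np.int64(69))]
panel top [(array([309.8, 207.4]), 0.77, np.int64(2590))]
black_rivet scene [(array([349.7, 232.3]), 0.67, np.int64(1406)), (array([369.1, 240.7]), 0.41, np.int64(77))]
```

View pics/c.png

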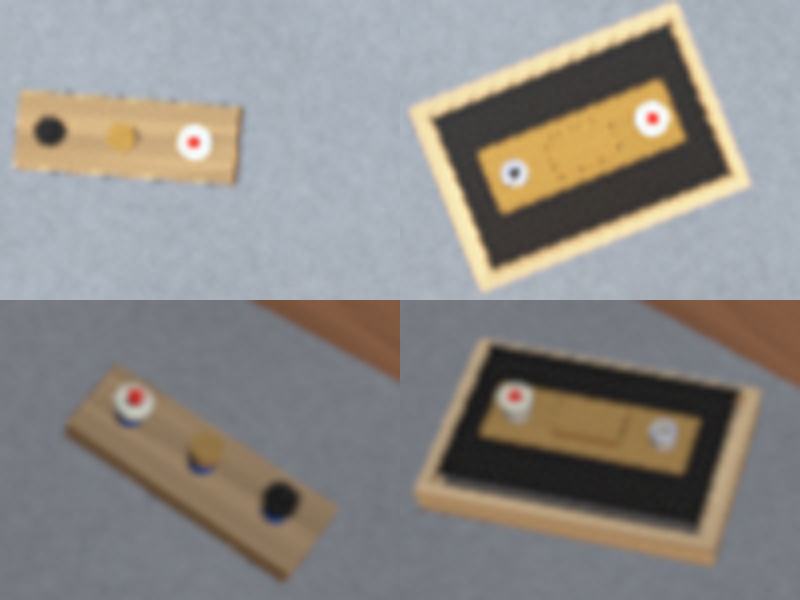

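Crops: the white rivet head is centred near top (188,205) and scene (333,216), and the collar near top (293,213) and scene (240,153). I'll take subpixel centroids of these and get the yaws.

Run:
```python
from h import *
T=arm.grab_frame("top").astype(int);S=arm.grab_frame("scene").astype(int)
def cen(im,cx,cy,r,f):
    y,x=np.mgrid[cy-r:cy+r+1,cx-r:cx+r+1]; m=f(im[y,x]); return np.array([x[m].mean(),y[m].mean()]),m.sum()
red=lambda p:(p[...,0]>p[...,1]+60)&(p[...,0]>p[...,2]+60)
wh=lambda t:(lambda p:(p.min(-1)>t)|red(p))
blk=lambda p:p.max(-1)<80
grey=lambda p:(abs(p[...,0]-p[...,2])<60)
R={}
for k,im,c,r,f in(("rt",T,(188,205),6,wh(190)),("rpt",T,(188,205),6,red),("ft",T,(328,199),5,wh(190)),("bt",T,(152,202),6,blk),("ct",T,(293,213),4,grey),
  ("rs",S,(333,216),7,wh(140)),("rps",S,(333,215),6,red),("cs",S,(240,152),4,grey),("fs",S,(203,144),6,red)):
    R[k]=cen(im,*c,r,f); print(k,np.round(R[k][0],2),R[k][1])
p=lambda k,cam,z:at_z(R[k][0],cam,z)
rt,rs=p("rt","top",.040),p("rps","scene",.047);ct,cs=p("ct","top",.05),p("cs","scene",.05)
ft,fs,bt=p("ft","top",.056),p("fs","scene",.056),p("bt","top",.040)
for n in("rt","rs","ct","cs","ft","fs","bt"): print(n,np.round(eval(n),4))
for a,b in((bt,rt),(ct,ft),(cs,fs)):
    d=(a-b)[:2]; print(np.linalg.norm(d),"yaw",np.degrees(np.arctan2(-d[0],d[1])))
```

```text
rt [188.21 205.16] 61
rpt [188. 205.] 9
ft [327.51 199.21] 57
bt [152.21 202.5 ] 28
ct [293.2  212.92] 40
rs [332.98 215.44] 50
rps [333.5 213.5] 12
cs [240.66 152.27] 62
fs [203.  143.5] 6
rt [0.481  0.1935 0.04  ]
rs [0.482  0.1942 0.047 ]
ct [ 0.4627 -0.1221  0.05  ]
cs [ 0.4641 -0.1209  0.05  ]
ft [ 0.5051 -0.2234  0.056 ]
fs [ 0.5063 -0.2249  0.056 ]
bt [0.4873 0.3021 0.04  ]
0.1087948893701619 yaw -3.3274889164738255
0.10977442948133351 yaw 22.726845728371924
0.11219604250064727 yaw 22.057591285922385
```

>>> {"method": "move_arm", "body": {"deltas": [[20, 35, 0, 0, 0, 7], [20, 36, 0, 0, 0, 7], [20, 36, 0, 0, 0, 7], [20, 36, 0, 0, 0, 7], [20, 36, 0, 0, 0, 7]], "claw": 90}}

```text
t: 1.62
eef_pos: [0.326, -0.4556, 0.4047]
ee_rot: [-3.141, -0.0, -2.184]
force: [2.0, 0.6, -0.2]
width: 0.0604
```

>>> {"method": "move_arm", "body": {"deltas": [[20, 36, 0, 0, 0, 7], [20, 36, 0, 0, 0, 7], [20, 36, 0, 0, 0, 7], [20, 36, 0, 0, 0, 7], [20, 36, 0, 0, 0, 3]]}}

```text
t: 2.03
eef_pos: [0.426, -0.2753, 0.4051]
ee_rot: [-3.141, -0.0, -1.642]
force: [1.0, -0.8, -0.5]
width: 0.0567
```

>>> {"method": "move_arm", "body": {"deltas": [[10, 40, 0, 0, 0, 0], [10, 40, 0, 0, 0, 0], [10, 40, 0, 0, 0, 0], [10, 40, 0, 0, 0, 0], [10, 40, 0, 0, 0, 0]]}}

```text
t: 2.45
eef_pos: [0.4755, -0.0752, 0.4052]
ee_rot: [-3.14, 0.0, -1.649]
force: [1.7, -0.2, -0.1]
width: 0.0568
```

The two cameras agree within 2 mm: rivet (0.4815, 0.194), hole (0.4634, -0.1215), rack yaw about -3.5°, panel yaw about 22.4°. The spacings come out right at about 110 mm.

>>> {"method": "move_arm", "body": {"deltas": [[1, 38, -15, 0, 0, 0], [1, 38, -15, 0, 0, 0], [1, 38, -15, 0, 0, 0], [1, 38, -15, 0, 0, 0], [2, 38, -15, 0, 0, 0.5]]}}

```text
t: 2.87
eef_pos: [0.4811, 0.1147, 0.3295]
ee_rot: [-3.141, 0.001, -1.64]
force: [0.5, -0.6, -0.1]
width: 0.0568
```

>>> {"method": "move_arm", "body": {"deltas": [[0, 25, -20, 0, 0, 0], [0, 25, -20, 0, 0, 0], [0, 20, -20, 0, 0, 0], [0, 9, -20, 0, 0, 0], [0, 0, -20, 0, 0, 0]]}}

```text
t: 3.28
eef_pos: [0.4818, 0.194, 0.229]
ee_rot: [-3.141, 0.001, -1.638]
force: [-0.0, -0.0, -1.2]
width: 0.057
```

Run:
```python
from h import *
save("d.png","scene",(270,130,400,230),6)
s=arm.get_state();print(s["eef_pos"],s["ee_rot"],s["force"])
```

```text
[0.48043831 0.1922633  0.2252131 ] [ 3.13790077e+00 -2.87334697e-03 -1.63929733e+00] [-2.95780421 -1.68712403 -4.33567907]
```

View pics/d.png

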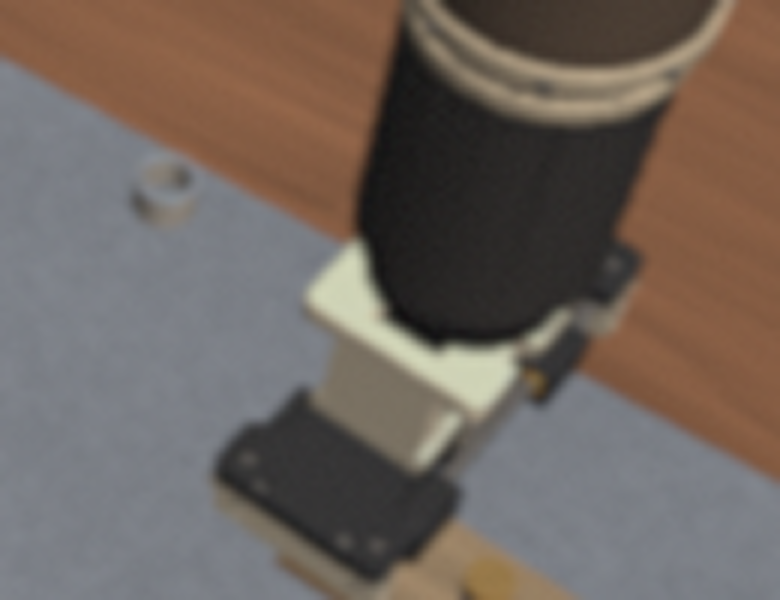

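The gripper straddles the right-hand tube, with the jaws along the rack's x, clear of the thumb screw at crop (490,575). I descend and grip.

>>> {"method": "move_arm", "body": {"deltas": [[0, 0, -8, 0, 0, 0], [0, 0, -8, 0, 0, 0], [0, 0, -6, 0, 0, 0], [0, 0, -3, 0, 0, 0], [0, 0, 0, 0, 0, 0]]}}

```text
t: 3.75
eef_pos: [0.4816, 0.1915, 0.2046]
ee_rot: [3.141, -0.0, -1.641]
force: [-0.7, 0.0, 1.0]
width: 0.0564
```

>>> {"method": "move_arm", "body": {"deltas": [[0, 0, 0, 0, 0, 0], [0, 0, 0, 0, 0, 0], [0, 0, 0, 0, 0, 0], [0, 0, 0, 0, 0, 0], [0, 0, 0, 0, 0, 0]], "claw": 255, "squeeze": 15}}

```text
t: 4.17
eef_pos: [0.4817, 0.1919, 0.205]
ee_rot: [-3.141, 0.0, -1.64]
force: [-0.2, 0.1, 0.1]
width: 0.0287
```

>>> {"method": "move_arm", "body": {"deltas": [[0, 0, 0, 0, 0, 0], [0, 0, 0, 0, 0, 0], [0, 0, 0, 0, 0, 0], [0, 0, 0, 0, 0, 0], [0, 0, 0, 0, 0, 0]]}}

```text
t: 4.58
eef_pos: [0.4816, 0.1919, 0.2048]
ee_rot: [-3.141, 0.0, -1.64]
force: [-0.8, -0.9, 3.0]
width: 0.0228
```

>>> {"method": "move_arm", "body": {"deltas": [[0, 0, 3, 0, 0, 0], [0, 0, 8, 0, 0, 0], [0, 0, 16, 0, 0, 0], [0, 0, 25, 0, 0, 0], [0, 0, 28, 0, 0, 0]]}}

```text
t: 5.0
eef_pos: [0.4811, 0.1914, 0.2851]
ee_rot: [3.14, -0.002, -1.64]
force: [0.6, 1.3, -0.1]
width: 0.0228
```

>>> {"method": "move_arm", "body": {"deltas": [[0, -25, 0, 0, 0, 3], [0, -41, 0, 0, 0, 5], [0, -41, 0, 0, 0, 5], [0, -41, 0, 0, 0, 5], [0, -25, 0, 0, 0, 5]]}}

```text
t: 5.42
eef_pos: [0.4806, 0.0161, 0.2853]
ee_rot: [3.141, 0.0, -1.235]
force: [0.6, -0.1, -0.2]
width: 0.023
```

>>> {"method": "move_arm", "body": {"deltas": [[-2, -25, 0, 0, 0, 2], [-4, -35, 0, 0, 0, 0], [-4, -35, 0, 0, 0, 0], [-4, -25, 0, 0, 0, 0], [-4, -20, 0, 0, 0, 0]]}}

```text
t: 5.83
eef_pos: [0.4629, -0.1231, 0.2852]
ee_rot: [-3.141, -0.0, -1.205]
force: [0.6, -0.4, 0.1]
width: 0.0227
```

>>> {"method": "move_arm", "body": {"deltas": [[0, 0, 0, 0, 0, 0], [0, 0, 0, 0, 0, 0], [0, 0, 0, 0, 0, 0], [0, 0, 0, 0, 0, 0], [0, 0, 0, 0, 0, 0]]}}

```text
t: 6.25
eef_pos: [0.4638, -0.1204, 0.2848]
ee_rot: [-3.141, -0.0, -1.203]
force: [1.0, -0.3, -0.7]
width: 0.0233
```

Run:
```python
from h import *
save("e.png","scene",(170,60,300,160),6)
s=arm.get_state();print(s["eef_pos"],s["ee_rot"],s["force"],s["width"])
print(proj((.4634,-.1215,.05),"scene"))
p=s["eef_pos"]; 
for z in(.156,.162): print(z,proj((p[0],p[1],p[2]-z),"scene"))
```

```text
[ 0.46377229 -0.12044433  0.28474418] [-3.14153946e+00 -2.97389356e-06 -1.20253543e+00] [-0.55286753 -0.32102791 -0.11974479] 0.022805544644330166
[240.64665556 152.01000152]
0.156 [240.01458122 133.57518105]
0.162 [240.0827927  135.08016966]
```

View pics/e.png

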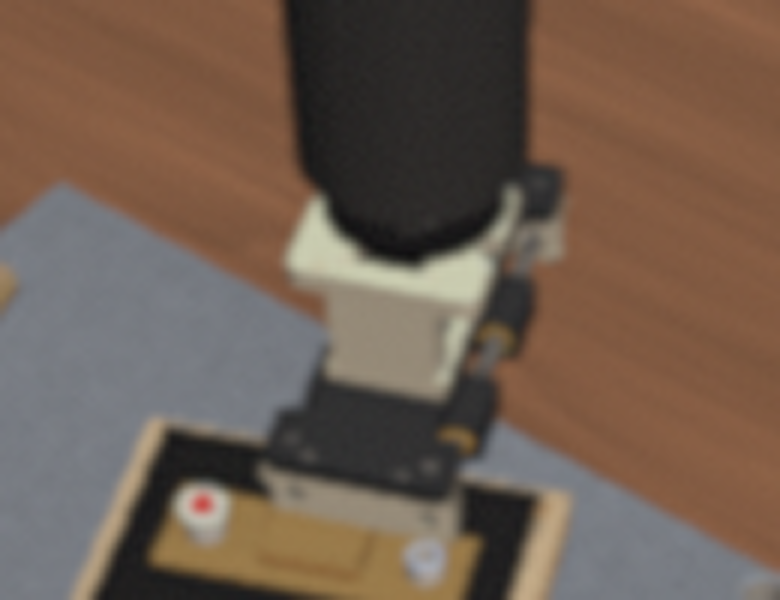

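The finger hides the held rivet, which the 22.8 mm width confirms is there. It was gripped about 1.9 mm off across the pads, so I correct for that, descend to just above the collar and feel downward.

>>> {"method": "move_arm", "body": {"deltas": [[0.5, -3, -15, 0, 0, 0], [0, 0, -15, 0, 0, 0], [0, 0, -12, 0, 0, 0], [0, 0, -6, 0, 0, 0], [0, 0, 0, 0, 0, 0]]}}

```text
t: 6.72
eef_pos: [0.4638, -0.1238, 0.2355]
ee_rot: [3.139, 0.001, -1.203]
force: [-0.2, 0.4, -0.2]
width: 0.0231
```

>>> {"method": "move_arm", "body": {"deltas": [[0, 0, 0, 0, 0, 0], [0, 0, -2, 0, 0, 0], [0, 0, -2, 0, 0, 0], [0, 0, -1, 0, 0, 0], [0, 0, 0, 0, 0, 0]]}}

```text
t: 7.13
eef_pos: [0.4641, -0.1242, 0.2318]
ee_rot: [-3.141, -0.0, -1.204]
force: [0.0, -0.9, 0.1]
width: 0.023
```

>>> {"method": "move_arm", "body": {"deltas": [[0, 0, -1, 0, 0, 0], [0, 0, -1, 0, 0, 0], [0, 0, -0.5, 0, 0, 0], [0, 0, 0, 0, 0, 0], [0, 0, 0, 0, 0, 0]]}}

```text
t: 7.55
eef_pos: [0.4641, -0.1242, 0.2292]
ee_rot: [-3.142, -0.0, -1.204]
force: [1.4, 0.7, 0.8]
width: 0.0232
```

Run:
```python
from h import *
save("f.png","scene",(170,60,300,160),6)
s=arm.get_state();print(s["eef_pos"],s["ee_rot"],s["force"],s["moment"])
```

```text
[ 0.46413213 -0.12418478  0.22916797] [-3.14155047e+00 -4.24279338e-05 -1.20380692e+00] [ 0.78650667 -0.47694467  0.16306084] [-0.0510901  -0.04268765  0.00208676]
```

View pics/f.png

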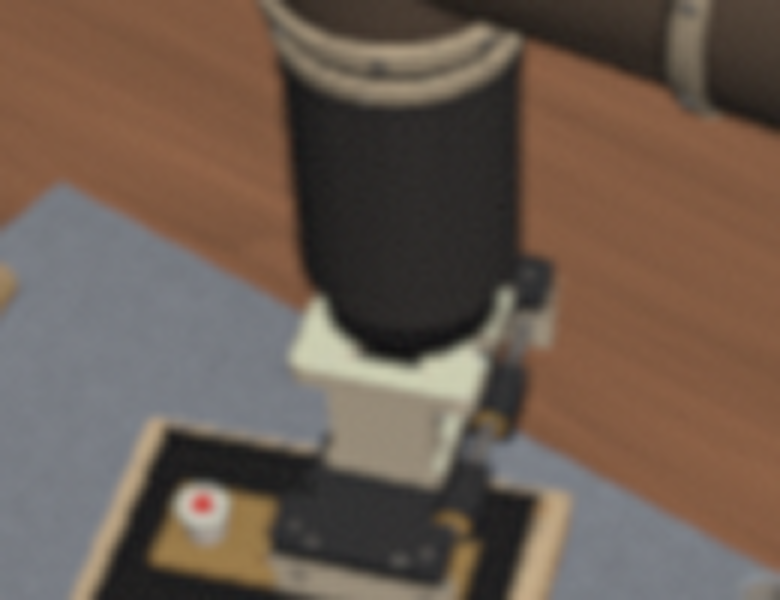

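Nothing resists at about 4 mm below the expected rim contact, so the barrel looks to be in the bore. I continue down.

>>> {"method": "move_arm", "body": {"deltas": [[0, 0, -1, 0, 0, 0], [0, 0, -1, 0, 0, 0], [0, 0, -1, 0, 0, 0], [0, 0, -1, 0, 0, 0], [0, 0, 0, 0, 0, 0]]}}

```text
t: 8.02
eef_pos: [0.4642, -0.1242, 0.225]
ee_rot: [-3.142, -0.0, -1.204]
force: [0.8, -0.3, -0.4]
width: 0.0231
```

>>> {"method": "move_arm", "body": {"deltas": [[0, 0, -1, 0, 0, 0], [0, 0, -1, 0, 0, 0], [0, 0, -1, 0, 0, 0], [0, 0, 0, 0, 0, 0], [0, 0, 0, 0, 0, 0]]}}

```text
t: 8.43
eef_pos: [0.4641, -0.1242, 0.2221]
ee_rot: [3.142, -0.0, -1.204]
force: [0.9, -0.1, -0.7]
width: 0.0231
```

>>> {"method": "move_arm", "body": {"deltas": [[0, 0, -1, 0, 0, 0], [0, 0, -1, 0, 0, 0], [0, 0, 0, 0, 0, 0], [0, 0, 0, 0, 0, 0], [0, 0, 0, 0, 0, 0]]}}

```text
t: 8.85
eef_pos: [0.4642, -0.1242, 0.2203]
ee_rot: [-3.141, -0.0, -1.204]
force: [0.3, -0.5, 2.9]
width: 0.0229
```

Contact came at TCP z ≈ 0.221 with 2.9 N, as predicted for a fully seated head. I release, retreat and look.

>>> {"method": "move_arm", "body": {"deltas": [[0, 0, 0.5, 0, 0, 0], [0, 0, 0, 0, 0, 0], [0, 0, 0, 0, 0, 0], [0, 0, 0, 0, 0, 0], [0, 0, 0, 0, 0, 0]], "claw": 120}}

```text
t: 9.27
eef_pos: [0.4639, -0.1242, 0.2205]
ee_rot: [3.141, 0.0, -1.204]
force: [-0.3, -0.8, 0.4]
width: 0.0458
```

>>> {"method": "move_arm", "body": {"deltas": [[0, 0, 5, 0, 0, 0], [0, 0, 20, 0, 0, 0], [0, 0, 30, 0, 0, 0], [0, 0, 30, 0, 0, 0], [0, 0, 15, 0, 0, 0]]}}

```text
t: 9.68
eef_pos: [0.4647, -0.1242, 0.3244]
ee_rot: [-3.138, -0.002, -1.203]
force: [1.3, -0.2, 0.2]
width: 0.0464
```

>>> {"method": "move_arm", "body": {"deltas": [[-5, 30, 0, 0, 0, 0], [-5, 40, 0, 0, 0, 0], [-5, 40, 0, 0, 0, 0], [-5, 30, 0, 0, 0, 0], [0, 0, 0, 0, 0, 0]], "claw": 255}}

```text
t: 10.1
eef_pos: [0.4436, 0.0194, 0.3215]
ee_rot: [-3.14, 0.0, -1.2]
force: [0.5, 0.5, -1.1]
width: 0.0186
```

Run:
```python
from h import *
T=arm.grab_frame("top")[:,:,::-1];S=arm.grab_frame("scene")[:,:,::-1]
def c(im,x,y,w=100,h=75): return cv2.resize(np.ascontiguousarray(im[y:y+h,x:x+w]),(400,300),interpolation=cv2.INTER_CUBIC)
cv2.imwrite("pics/g.png",np.hstack([c(T,265,170),c(S,175,120)]))
def cen(im,cx,cy,r):
    y,x=np.mgrid[cy-r:cy+r+1,cx-r:cx+r+1]; p=im[y,x].astype(int);m=(p[...,2]>p[...,1]+60)&(p[...,2]>p[...,0]+60); return np.array([x[m].mean(),y[m].mean()]),m.sum()
for im,cam,c0 in((T,"top",(293,213)),(S,"scene",(240,149))):
    q,n=cen(im,*c0,6); print(cam,q,n,at_z(q,cam,.0625))
s=arm.get_state();print(s["eef_pos"],s["force"],s["width"])
```

```text
top [293.28571429 213.        ] 7 [ 0.46247858 -0.12144951  0.0625    ]
scene [240.36363636 149.09090909] 11 [ 0.4633698  -0.12206865  0.0625    ]
[0.44388452 0.01690992 0.32115584] [ 0.32623907 -0.46753719  0.54718213] 0.01060096706941774
```

View pics/g.png

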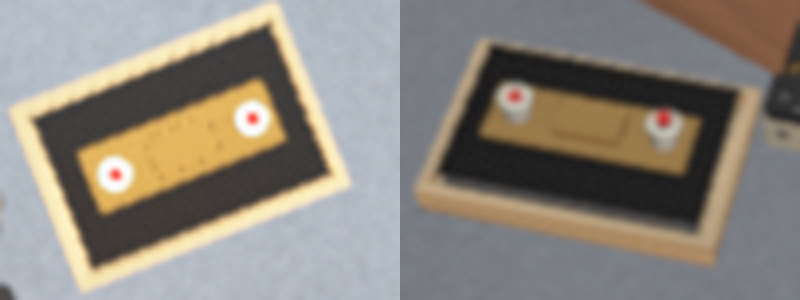

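The rivet is seated at (0.4635, -0.122) with the red pin still up; the scene crop shows it at (664,118), proud of the head. The fingers are closed, so I move over the pin and press slowly with the fingertips.

>>> {"method": "move_arm", "body": {"deltas": [[5, -30, 0, 0, 0, 0], [5, -38, 0, 0, 0, 0], [5, -38, 0, 0, 0, 0], [4.4, -32, 0, 0, 0, 0], [0, 0, -10, 0, 0, 0]]}}

```text
t: 10.62
eef_pos: [0.4642, -0.1271, 0.3119]
ee_rot: [-3.14, -0.002, -1.208]
force: [0.8, 0.9, -0.0]
width: 0.0007
```

>>> {"method": "move_arm", "body": {"deltas": [[0, 0, -20, 0, 0, 0], [0, 0, -20, 0, 0, 0], [0, 0, -15, 0, 0, 0], [0, 0, -8, 0, 0, 0], [0, 0, 0, 0, 0, 0]]}}

```text
t: 11.03
eef_pos: [0.4626, -0.1229, 0.246]
ee_rot: [3.138, 0.001, -1.205]
force: [-0.7, 0.3, -0.3]
width: 0.0006
```

>>> {"method": "move_arm", "body": {"deltas": [[0, 0, 0, 0, 0, 0], [0, 0, 0, 0, 0, 0], [0, 0, 0, 0, 0, 0], [0, 0, 0, 0, 0, 0], [0, 0, 0, 0, 0, 0]]}}

```text
t: 11.45
eef_pos: [0.4637, -0.1221, 0.2483]
ee_rot: [-3.14, -0.0, -1.204]
force: [0.1, 0.1, 0.1]
width: 0.0006
```

>>> {"method": "move_arm", "body": {"deltas": [[0, 0, -2, 0, 0, 0], [0, 0, -2, 0, 0, 0], [0, 0, -2, 0, 0, 0], [0, 0, -1, 0, 0, 0], [0, 0, 0, 0, 0, 0]]}}

```text
t: 11.87
eef_pos: [0.4636, -0.1221, 0.2406]
ee_rot: [3.141, -0.0, -1.204]
force: [-2.0, 0.5, 3.2]
width: 0.0005
```

>>> {"method": "move_arm", "body": {"deltas": [[0, 0, -0.7, 0, 0, 0], [0, 0, -0.7, 0, 0, 0], [0, 0, -0.6, 0, 0, 0], [0, 0, 0, 0, 0, 0], [0, 0, 0, 0, 0, 0]]}}

```text
t: 12.28
eef_pos: [0.4636, -0.1221, 0.239]
ee_rot: [-3.141, -0.0, -1.204]
force: [-2.2, 0.8, 7.5]
width: 0.0002
```

>>> {"method": "move_arm", "body": {"deltas": [[0, 0, -0.7, 0, 0, 0], [0, 0, -0.7, 0, 0, 0], [0, 0, -0.6, 0, 0, 0], [0, 0, 0, 0, 0, 0], [0, 0, 0, 0, 0, 0]]}}

```text
t: 12.7
eef_pos: [0.4635, -0.1222, 0.2372]
ee_rot: [-3.141, -0.0, -1.204]
force: [-2.5, 1.1, 8.7]
width: 0.0002
```

>>> {"method": "move_arm", "body": {"deltas": [[0, 0, -0.7, 0, 0, 0], [0, 0, -0.7, 0, 0, 0], [0, 0, -0.6, 0, 0, 0], [0, 0, 0, 0, 0, 0], [0, 0, 0, 0, 0, 0]]}}

```text
t: 13.12
eef_pos: [0.4636, -0.1221, 0.2352]
ee_rot: [-3.141, -0.0, -1.204]
force: [-2.9, 1.7, 10.3]
width: 0.0005
```

The force has levelled off near 10 N, so the pin is giving. I continue.

>>> {"method": "move_arm", "body": {"deltas": [[0, 0, -0.7, 0, 0, 0], [0, 0, -0.7, 0, 0, 0], [0, 0, -0.6, 0, 0, 0], [0, 0, 0, 0, 0, 0], [0, 0, 0, 0, 0, 0]]}}

```text
t: 13.53
eef_pos: [0.4635, -0.1221, 0.2332]
ee_rot: [-3.141, -0.0, -1.204]
force: [-3.7, 1.9, 10.5]
width: 0.0007
```

>>> {"method": "move_arm", "body": {"deltas": [[0, 0, -0.7, 0, 0, 0], [0, 0, -0.7, 0, 0, 0], [0, 0, -0.6, 0, 0, 0], [0, 0, 0, 0, 0, 0], [0, 0, 0, 0, 0, 0]]}}

```text
t: 13.95
eef_pos: [0.4635, -0.1221, 0.2313]
ee_rot: [-3.141, -0.0, -1.204]
force: [-3.7, 2.6, 11.0]
width: 0.0002
```

>>> {"method": "move_arm", "body": {"deltas": [[0, 0, -0.5, 0, 0, 0], [0, 0, -0.5, 0, 0, 0], [0, 0, 0, 0, 0, 0], [0, 0, 0, 0, 0, 0], [0, 0, 0, 0, 0, 0]]}}

```text
t: 14.37
eef_pos: [0.4635, -0.1222, 0.2305]
ee_rot: [-3.141, -0.0, -1.203]
force: [-3.9, 2.5, 13.1]
width: 0.0005
```

>>> {"method": "move_arm", "body": {"deltas": [[0, 0, -0.4, 0, 0, 0], [0, 0, -0.3, 0, 0, 0], [0, 0, 0, 0, 0, 0], [0, 0, 0, 0, 0, 0], [0, 0, 0, 0, 0, 0]]}}

```text
t: 14.78
eef_pos: [0.4635, -0.1221, 0.2299]
ee_rot: [-3.141, -0.0, -1.203]
force: [-4.7, 3.1, 14.1]
width: 0.0002
```

>>> {"method": "move_arm", "body": {"deltas": [[0, 0, -0.3, 0, 0, 0], [0, 0, -0.2, 0, 0, 0], [0, 0, 0, 0, 0, 0], [0, 0, 0, 0, 0, 0], [0, 0, 0, 0, 0, 0]]}}

```text
t: 15.2
eef_pos: [0.4635, -0.1221, 0.2295]
ee_rot: [-3.141, -0.0, -1.203]
force: [-4.8, 3.0, 15.6]
width: 0.0007
```

The force now rises at the foam's own stiffness (about 2.6 N/mm), so the pin has bottomed, at 15.6 N. I lift off slowly, move clear and check.

>>> {"method": "move_arm", "body": {"deltas": [[0, 0, 1, 0, 0, 0], [0, 0, 1.5, 0, 0, 0], [0, 0, 2, 0, 0, 0], [0, 0, 2, 0, 0, 0], [0, 0, 3, 0, 0, 0]]}}

```text
t: 15.62
eef_pos: [0.4634, -0.1222, 0.2379]
ee_rot: [3.141, 0.0, -1.204]
force: [-0.4, -0.4, -0.4]
width: 0.0007
```

>>> {"method": "move_arm", "body": {"deltas": [[0, 0, 10, 0, 0, 0], [0, 0, 20, 0, 0, 0], [0, 0, 25, 0, 0, 0], [0, 0, 25, 0, 0, 0], [0, 0, 15, 0, 0, 0]]}}

```text
t: 16.03
eef_pos: [0.4638, -0.1223, 0.3353]
ee_rot: [-3.14, -0.001, -1.204]
force: [-0.1, 0.9, 0.5]
width: 0.0004
```

>>> {"method": "move_arm", "body": {"deltas": [[-5, 25, 0, 0, 0, 0], [-5, 35, 0, 0, 0, 0], [-5, 40, 0, 0, 0, 0], [-5, 30, 0, 0, 0, 0], [0, 10, 0, 0, 0, 0]]}}

```text
t: 16.45
eef_pos: [0.4427, 0.0203, 0.3332]
ee_rot: [-3.141, 0.0, -1.202]
force: [0.0, 0.3, 0.1]
width: 0.0007
```

Run:
```python
from h import *
T=arm.grab_frame("top")[:,:,::-1];S=arm.grab_frame("scene")[:,:,::-1]
def c(im,x,y,w=100,h=75): return cv2.resize(np.ascontiguousarray(im[y:y+h,x:x+w]),(400,300),interpolation=cv2.INTER_CUBIC)
cv2.imwrite("pics/i.png",np.vstack([np.hstack([c(T,265,170),c(S,175,120)]),np.hstack([c(S,225,137,30,22),c(S,188,130,30,22)])]))
def cen(im,cx,cy,r):
    y,x=np.mgrid[cy-r:cy+r+1,cx-r:cx+r+1]; p=im[y,x].astype(int);red=(p[...,2]>p[...,1]+60)&(p[...,2]>p[...,0]+60);w=(p.min(-1)>140)|red
    return [np.round((x[m].mean(),y[m].mean()),2) for m in(red,w)]
print("new red/head",cen(S,240,150,7),"fitted",cen(S,203,144,7))
s=arm.get_state();print(s["eef_pos"],s["force"],s["width"])
```

```text
new red/head [array([240.8, 150.4]), array([240.57, 151.26])] fitted [array([203. , 143.5]), array([203.48, 144.68])]
[0.44343847 0.01932457 0.33307925] [ 0.36794253  0.18356211 -0.3848796 ] 0.000576506361158467
```

View pics/i.png

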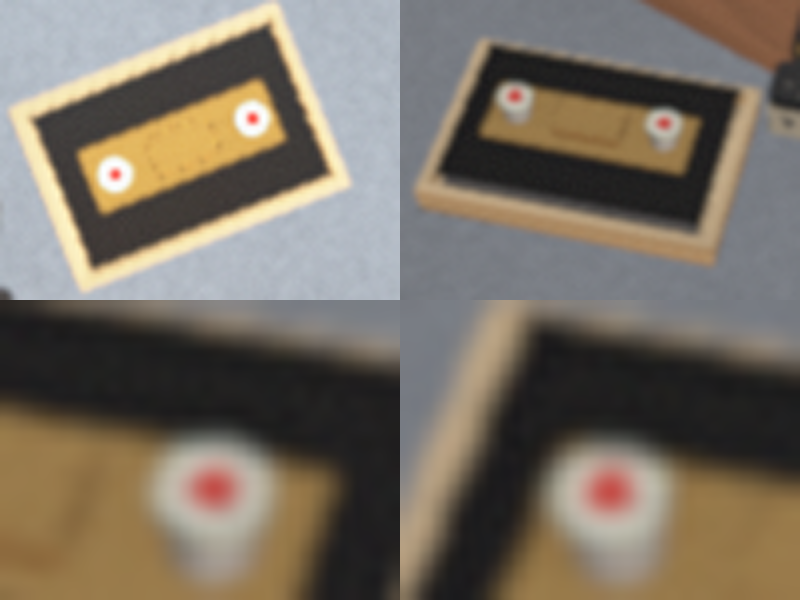

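The new rivet (crop, bottom left) now looks the same as the fitted one (bottom right), with the red pin flush in the head. The arm is clear and the force is about 0, so I hand in.

```bash
python3 -c "
from station import arm
print(arm.job_done(), arm.get_state()['t'])"
```

```text
the job is handed in; nothing more can be done
the job is handed in; nothing more can be done
```

I seated the white rivet fully in the empty collar with its pin up, then pressed the pin flush. The job was handed in after about 16.5 s of robot time.

- **Seating:** the head met the collar at the height expected for a full fit, with about 3 N of push. A picture after release showed the rivet in place and the red pin still proud.
- **Pressing:** I pushed with closed fingertips. The pin gave at about 10 N. The force then rose at about the foam's own stiffness, which means the pin had bottomed. The highest reading was 15.6 N downward with about 5.7 N sideways (about 16.6 N in all), below the 22 N limit.
- **Last check:** in the final picture the new rivet looks the same as the fitted one. The panel is level again and the arm stands clear, with forces near zero.

No check failed. Flushness was judged from the pictures and the force rise, and could not be measured to better than about 1 mm. The final pictures viewed covered only the panel, so I did not look at the rack or the other objects again.

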